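Load the rattle pan and hold its run lever

ROBOT

A 7-joint arm with a two-finger parallel gripper is mounted at the origin on the work surface. World frame = base frame: x ahead of the robot, y to its left, z up, the work surface at z = 0. Lengths are in m, angles in rad, forces in N, time in s.
With the tool pointing down it reaches from about 0.4 to 0.85 m from the base axis. Payload 10.4 kg.
Tool frame: the origin (TCP) lies midway between the tips of the shut fingers; the grasp point (between the pads) lies 19 mm behind it (robot.grip_depth is the distance from the TCP to the grasp point, in m); x points along the fingers, y is the direction in which the jaws open and shut, and the axes are right-handed (so a half turn about x gives the same grasp; the last joint's range is limited). The gripper opens to 85 mm and grips with 20 to 120 N. Pads are 22 mm wide; open, the fingers measure 114 mm over their backs; the gripper's body (76 mm by 85 mm) begins 54 mm behind the grasp point. The pads swing forward as they close: fully open they stand 13 mm farther back than shut.
Start: joints at [1.251, 0.332, -0.065, 1.46, 0.022, 1.35, -0.088], TCP at [0.183, -0.598, 0.231] pointing down, gripper open.
Joint ranges: [-2.6, 2.6], [-0.5, 2.12], [-1.47, 1.34], [0.16, 2.42], [-1.27, 4.41], [0.06, 2.06], [-2.6, 2.6]. Speed limits (rad/s): [2.22, 2.22, 2.79, 2.79, 3.14, 3.14, 3.14].

INTERFACE

Orientations are given as a unit quaternion [w, x, y, z].
In Python, from cell import robot gives the robot as it stands. The module is installed in compiled form; this text tells all that it offers.
- The arm moves only by the shell command python3 -m inch 'ROWS' [FORCE]. ROWS is JSON, one flat list of numbers, 7 for each row, row after row: the closure, from 0 (fully open) to 1 (shut), then the shift along the world's x, y, z as a fraction of full scale, then the turn, a rotation vector about the world's x, y, z as a fraction of full scale. In form: [jaw, x, y, z, rx, ry, rz, jaw, x, y, z, rx, ry, rz, ...]. A call has 1 to 8 rows; each row shifts and turns the pose as measured when the row begins; what a row does not reach is not made up. Full scale, the value 1, is 50 cm for a shift and pi/2 rad for a turn. A row lasts 1/8 s, in which the tool goes at most 62.5 mm and 10.7 degrees, less where a joint would pass 70% of its speed; a pose out of reach is approached as far as the arm can. A call with a number of a shift or a turn outside -1 to 1 is refused whole. A call with a gripper value outside its range is refused whole. The fingers move at their own pace and stop on an object; FORCE is the grip in N (left out, the last holds). Time passes only in rows, so rows that do not move let the fingers close. It gives the time, the measured TCP pose, the force and the opening at its end, in the units of the state.
- robot.observe(): the state, without advancing time (a new reading comes with each control period).
- robot.read_camera(name): name is "scene" or "side" or "wrist"; returns the picture (420x560x3 uint8, red, green, blue); there is no depth.
- robot.camera_params(name): a dict with "intrinsics" (3x3 intrinsics, pixels), "k1" (the pictures are not rectified: a ray, as slopes to the right and down, at radius r is drawn at 1 + k1 r^2 times it, then the intrinsics apply), "origin" and "attitude" of the camera in the world. Camera axes: x right, y down, z forward; pixel columns grow to the right and rows downward; lengths in m; the calibration is good to about 2 mm. A picture is of the moment at which its call begins: read the wrist's pose just before it. camera_params takes no time and is no camera call; for the wrist camera it gives the pose at the moment of the call.
- robot.job_done(): hands the job in, once; it reports no verdict.
Trained networks look in the newest picture that a camera, given by its name, has taken for a name from the list of things; names that differ only in an ending like _2 or _b are one class to them, and where a whole thing is asked for, a point or a joint stands for the part that bears it (a point fixed in the world has none). Each returns a list of dicts, best first, with "score" (0 to 1); they miss things now and then, are a little off and sometimes report something else, mostly with a low value. They report only what shows in the picture. A call takes as long as a camera call.
- robot.outline_of(camera, name): "mask" (420x560 bool, what is visible of it) and "pixel" ([column, row] in pixels, amid what is visible of it).
The state is a dict: "t": time; "joint_pos": joint angles; "qvel": joint speeds; "tau": joint torques, N m; "tool_pos": TCP position; "ee_rot": TCP orientation; "contact_force": force on the tool from outside, world axes, zero at the start; "wrist_torque": the same for the moment, N m; "finger_gap": finger opening in m.
Only numpy, scipy, OpenCV 4.12 (cv2) and the standard library are available. Lean on these libraries where they do the work, as an engineer would, in place of code of your own. Each camera call takes 0.05 s, during which the arm holds its last target.

TASK

Get the metal rattle running for the set: first tip the steel cup over by its knob so that all five nuts fall out into the pan below, and swing the cup back upright. Only then flip the safety catch on the run box over to its other side, pull the catch-guarded T-lever all the way to its stop, and finish while still holding it there, because it is sprung and returns when let go. Do not force the lever against the catch, and leave the other things on the table where they are.

Things in the scene. Friction and masses are not known exactly. Their poses are not given: they have to be found in the camera images.
- tipper: the rattle, fixed to the table: an open aluminium pan with an upright yoke straddling it that carries a tipping cup. Origin on the table straight below the cup's axle; x forwards (the way the cup pours), y along the axle, z up. The pan spans x -74 to 154 and y -79 to 79, rim at z 52. The two yoke uprights stand at y = +-87, 24 wide (x), 130 tall. The whole may stand left or right and turned by up to 0.3 rad
- pan_floor (a point): centre of the pan's inner floor (40 ahead of the tipper's origin, z 16 above the table); inside 220 (x) by 150 (y), walls 36 high above this floor; axes as the tipper's
- cup_axle (a point): centre of the cup's axle, 115 above the table; the axle runs along the tipper's y
- feed_cup (a joint): turn of the steel cup about its axle, rad: 0 upright (as at the start), growing as it tips towards the tipper's +x, stop at 2.36. The cup is round, 66 tall, 74 across at the foot and 100 at the mouth, its foot 32 below the axle. The hinge is stiff and the cup stays where it is left (about 1.5 N at the knob moves it); beyond about 2.1 rad everything slides out
- cup_knob: black knob on a thin rod behind the cup, by which it is tipped: a cylinder 22 in diameter and 36 long lying along the tipper's y. Origin at its centre, fixed to the cup, 100 from the axle: with the cup upright at x -94, z +34 from the axle (149 above the table); it swings up over the axle to x +91, z +42 at the stop. Can be pinched from above by its two flat ends and turns between the fingers
- run_box: grey run box, fixed to the table, 210 (x) by 120 (y) by 58 high. Origin under its centre; x away from the operator, y to the left, z up. Carries the T-lever (at y +15) and, in front of it (smaller x), the catch. May stand left or right, turned by up to 0.3 rad
- run_lever (a joint): angle of the T-lever, rad: 0 at rest leaning away (+x of the box), growing as its bar is pulled towards the box's -x, stop at 0.9. Pivot at x +45, y +15, z 55 of the box, axis along the box's y. Spring returned: about 2 N at the bar to start, about 6 N at the stop. While the catch is on, it jams after about 0.15 to 0.2 rad
- lever_bar: black cross-bar of the T-lever, 18 in diameter and 90 long, lying along the box's y; origin at its centre, fixed to the lever, 140 from the pivot. At rest it is at x +93, z 187 of the box; at the stop at x -28, z 174. Pinch it across (along the box's x) from above; it turns between the fingers
- catch (a joint): turn of the safety catch about its axle, rad: near 0 (up to 0.2 at the start) it is on, its plate standing before the lever's shaft; grows as its paddle is flipped over from the box's +y side to the -y side, stop at 1.75, where the lever is free. Axle along the box's x at y -20, z 75. Stays where it is left; about 1.5 N at the paddle's tip turns it
- catch_paddle: flat steel paddle at the front end of the catch's axle (x -74 of the box), 32 along x, 8 thick, reaching 55 out from the axle; origin at the middle of its free edge, fixed to the catch. With the catch at 0 it slants 0.70 rad above the box's +y direction (free edge at y +22, z 110); at the stop it slants as much over to the -y side (y about -62, z about 110). A push sideways from its +y side with closed fingertips turns it
- nut0: steel hex nut, 24 across the flats, 13 thick, 33 g, plain; origin at the centre of one flat side; starts lying in the cup with the other four
- nut1: steel hex nut, 24 across the flats, 13 thick, 33 g, plain; origin at the centre of one flat side; starts lying in the cup with the other four
- nut2: steel hex nut, 24 across the flats, 13 thick, 33 g, plain; origin at the centre of one flat side; starts lying in the cup with the other four
- nut3: steel hex nut, 24 across the flats, 13 thick, 33 g, plain; origin at the centre of one flat side; starts lying in the cup with the other four
- nut4: steel hex nut, 24 across the flats, 13 thick, 33 g, plain; origin at the centre of one flat side; starts lying in the cup with the other four
- pedal_a: green effect pedal, 120 x 70 x 56, loose bystander, origin under its centre
- pedal_b: another such pedal, loose bystander
- tape_roll: roll of grey tape, 72 across, 48 high, loose bystander between the two devices
- coffee_mug: white mug, 78 across, 90 high, loose bystander
- recorder: flat black recorder, 75 x 110 x 26, loose bystander
- screwdriver: screwdriver lying on the table, loose bystander
- jack_tin: round flat tin, 64 across, 22 high, loose bystander

How it is judged:
By the outcome, as a careful person would: the job done as asked, in the order asked, and still so for the second after the job is handed in, while the arm keeps its last pose, push and grip.
It also fails if it takes over 69 s, if anything falls off the work surface, if the arm or the gripper's body presses on something with over 40 N, if the wrist force passes 120 N, or if a joint passes its speed limit or range.

## Working session

There is one attempt and no reset: what is moved stays moved. The work goes in short steps, Python scripts to look and compute and a shell command to move; the robot and the scene stay as the last step left them, time stands still between calls to the robot, and variables do not carry over. Pictures are saved under pics/ and viewed, and the job is handed in when it is done.

```bash
mkdir -p pics; ls; python3 - <<'E'
from cell import robot
import cv2, numpy as np
s=robot.observe(); print({k:np.round(v,3).tolist() for k,v in s.items()})
for c in("scene","side","wrist"):
    im=robot.read_camera(c); cv2.imwrite(f"pics/a_{c}.png",im[:,:,::-1]); p=robot.camera_params(c); print(c,{k:np.round(v,4).tolist() for k,v in p.items()})
E
```

```text
pics
{'t': 0.0, 'joint_pos': [1.251, 0.333, -0.065, 1.461, 0.022, 1.35, -0.088], 'qvel': [0.0, -0.0, -0.001, -0.0, 0.001, -0.0, 0.0], 'tau': [0.001, -62.544, 0.05, -39.161, 0.016, 0.01, -0.0], 'tool_pos': [0.183, -0.597, 0.231], 'ee_rot': [-0.104, -0.699, -0.105, 0.699], 'contact_force': [0.129, 0.759, -1.182], 'wrist_torque': [-0.077, -0.022, 0.048], 'finger_gap': 0.085}
scene {'intrinsics': [[382.4797, 0.0, 284.0886], [0.0, 382.4797, 209.119], [0.0, 0.0, 1.0]], 'k1': 0.0298, 'origin': [1.2019, 0.4749, 1.2932], 'attitude': [-0.1303, 0.4117, 0.8651, -0.2551]}
side {'intrinsics': [[390.0091, 0.0, 283.4925], [0.0, 390.0091, 212.9084], [0.0, 0.0, 1.0]], 'k1': -0.0025, 'origin': [0.5026, -0.7386, 0.9627], 'attitude': [-0.3558, 0.9328, -0.0534, 0.0211]}
wrist {'intrinsics': [[323.0217, 0.0, 276.4403], [0.0, 323.0217, 210.9527], [0.0, 0.0, 1.0]], 'k1': -0.0735, 'origin': [0.2515, -0.5769, 0.3735], 'attitude': [0.115, 0.7957, -0.5885, -0.0857]}
```

View pics/a_scene.png

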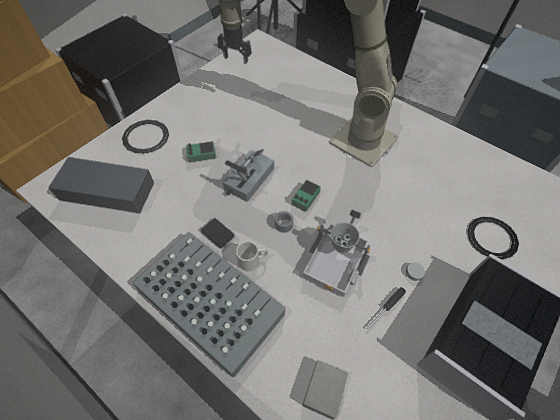

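View pics/a_side.png

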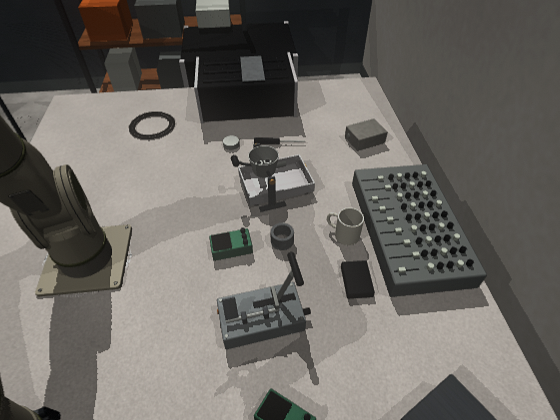

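View pics/a_wrist.png

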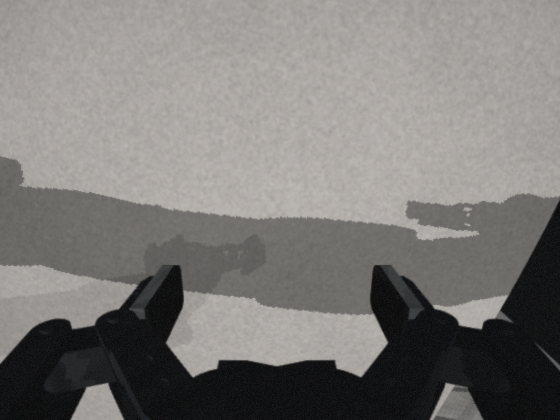

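The scene picture shows the tipper with the cup at about (345,240), the run box at (248,175), and the tape roll and a pedal between them. The side picture shows the knob at (236,160), the lever bar at (295,270) and the box at (262,315). Next I triangulate these.

```bash
cat > h.py <<'E'
from cell import robot
import cv2, numpy as np
from scipy.optimize import least_squares
from scipy.spatial.transform import Rotation as R
def cam(c):
    p=robot.camera_params(c); q=p["attitude"]
    return dict(K=np.array(p["intrinsics"]),k1=p["k1"],o=np.array(p["origin"]),R=R.from_quat([q[1],q[2],q[3],q[0]]).as_matrix())
def proj(P,X):
    X=np.atleast_2d(X); d=(X-P["o"])@P["R"]; s=d[:,:2]/d[:,2:]; r2=(s**2).sum(1,keepdims=True); s=s*(1+P["k1"]*r2)
    return s*P["K"][0,0]+P["K"][:2,2]
def ray(P,px):
    s0=(np.array(px,float)-P["K"][:2,2])/P["K"][0,0]; s=s0.copy()
    for _ in range(20): s=s0/(1+P["k1"]*(s@s))
    d=P["R"]@np.array([s[0],s[1],1]); return d/np.linalg.norm(d)
def onz(P,px,z):
    d=ray(P,px); return P["o"]+d*(z-P["o"][2])/d[2]
def tri(Ps,pxs):
    A=np.zeros((3,3));b=np.zeros(3)
    for P,px in zip(Ps,pxs):
        d=ray(P,px); M=np.eye(3)-np.outer(d,d); A+=M; b+=M@P["o"]
    X=np.linalg.solve(A,b)
    return X,[np.linalg.norm(proj(P,X)[0]-px) for P,px in zip(Ps,pxs)]
def pose(name_origin,yaw): pass
E
python3 - <<'E'
from h import *
Ps={c:cam(c) for c in("scene","side")}
res={}
for n in ["cup_knob","feed_cup","lever_bar","catch_paddle","run_box","tipper","tape_roll","pedal_a","coffee_mug"]:
    for c in Ps:
        try: L=robot.outline_of(c,n)
        except Exception as e: print(n,c,e); continue
        for l in L[:3 if 'pedal' in n else 2]:
            m=l["mask"]; ys,xs=np.where(m); print(n,c,round(l["score"],2),np.round(l["pixel"],1),m.sum(),(xs.min(),xs.max(),ys.min(),ys.max()))
        if L: res[n,c]=np.array([np.where(L[0]["mask"])[1].mean(),np.where(L[0]["mask"])[0].mean()]); np.save(f"m_{n}_{c}.npy",L[0]["mask"])
    if (n,"scene") in res and (n,"side") in res:
        print("   ",*tri([Ps["scene"],Ps["side"]],[res[n,"scene"],res[n,"side"]]))
print(robot.observe()["t"])
E
```

```text
cup_knob scene 0.42 [356.2 212.2] 29 (np.int64(352), np.int64(359), np.int64(212), np.int64(216))
cup_knob scene 0.18 [249.9 255.1] 627 (np.int64(237), np.int64(268), np.int64(241), np.int64(270))
cup_knob side 0.61 [236.3 161.4] 57 (np.int64(231), np.int64(238), np.int64(156), np.int64(165))
    [0.45838145 0.22570283 0.14561584] [np.float64(0.022563020543767912), np.float64(0.02533734593210685)]
feed_cup scene 0.84 [346.7 231.4] 709 (np.int64(323), np.int64(365), np.int64(210), np.int64(252))
lever_bar scene 0.53 [233.7 165. ] 109 (np.int64(226), np.int64(246), np.int64(161), np.int64(173))
lever_bar side 0.61 [277.2 408.2] 1081 (np.int64(254), np.int64(314), np.int64(390), np.int64(419))
lever_bar side 0.48 [294.4 273.4] 234 (np.int64(288), np.int64(303), np.int64(252), np.int64(285))
    [ 0.48460577 -0.42506265 -0.09598136] [np.float64(11.287319788847643), np.float64(20.87714706952902)]
catch_paddle scene 0.38 [258.3 151.8] 39 (np.int64(254), np.int64(263), np.int64(150), np.int64(156))
catch_paddle side 0.76 [229.8 307.8] 272 (np.int64(222), np.int64(237), np.int64(297), np.int
[... 1518 characters left out ...]
al_a scene 0.68 [308.1 195.3] 521 (np.int64(292), np.int64(320), np.int64(180), np.int64(211))
pedal_a scene 0.5 [347.6 234.5] 738 (np.int64(322), np.int64(364), np.int64(211), np.int64(252))
pedal_a side 0.91 [231.8 242.6] 1028 (np.int64(210), np.int64(252), np.int64(228), np.int64(259))
pedal_a side 0.58 [276.3 410.4] 1131 (np.int64(254), np.int64(315), np.int64(389), np.int64(419))
    [ 0.56035434 -0.28393866  0.30328363] [np.float64(32.94315235503674), np.float64(57.317993900686936)]
coffee_mug scene 0.75 [415.3 271.6] 262 (np.int64(406), np.int64(424), np.int64(263), np.int64(280))
coffee_mug scene 0.68 [246.8 256.2] 605 (np.int64(237), np.int64(267), np.int64(242), np.int64(272))
1.05
```

```bash
python3 - <<'E'
import cv2
a=cv2.imread("pics/a_scene.png"); b=cv2.imread("pics/a_side.png")
def crop(im,x0,y0,w,h,s,n): cv2.imwrite(n,cv2.resize(im[y0:y0+h,x0:x0+w],None,fx=s,fy=s,interpolation=cv2.INTER_CUBIC))
crop(a,295,200,85,100,6,"pics/b1.png"); crop(b,215,135,110,80,7,"pics/b2.png")
crop(a,215,140,70,65,9,"pics/b3.png"); crop(b,205,245,115,110,5,"pics/b4.png")
E
```

```text
(no output)
```

View pics/b1.png

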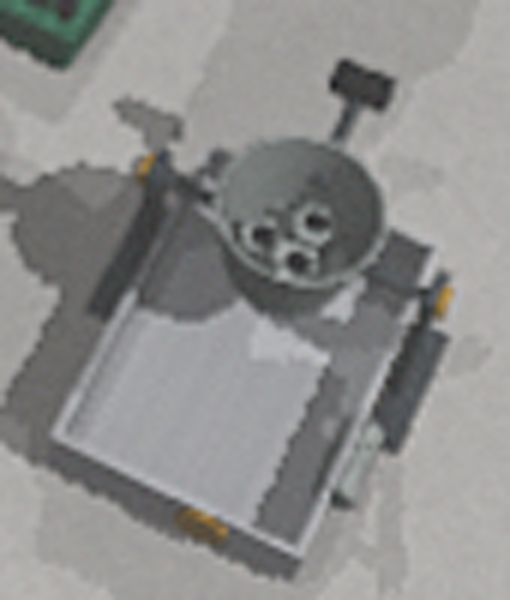

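View pics/b2.png

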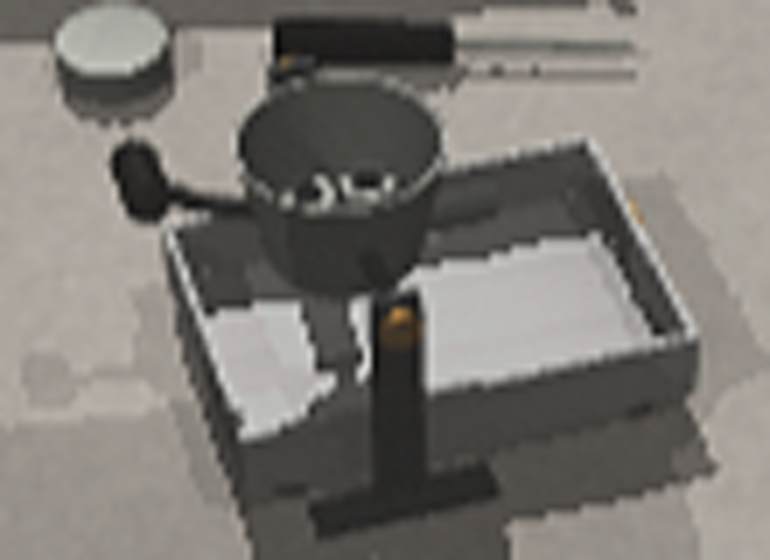

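View pics/b3.png

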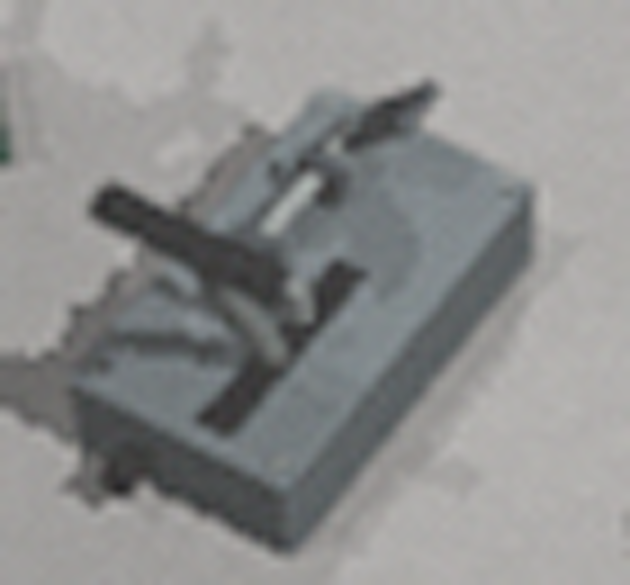

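View pics/b4.png

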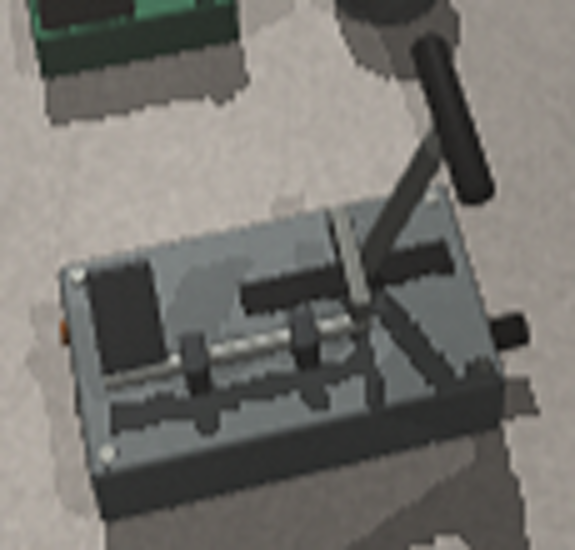

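```bash
cat > fit.py <<'E'
from h import *
Ps={c:cam(c) for c in("scene","side")}
def f(X,s,x0,y0): return np.array([(X[0]+.5)/s-.5+x0,(X[1]+.5)/s-.5+y0])
S=lambda X:("scene",f(X,6,295,200)); D=lambda X:("side",f(X,7,215,135))
S2=lambda X:("scene",f(X,9,215,140)); D2=lambda X:("side",f(X,5,205,245))
T=[((154,-79,52),S((55,435))),((154,79,52),S((298,555))),((154,-79,52),D((697,345))),((154,79,52),D((585,145))),((-74,79,52),D((165,228))),((-74,-79,52),D((240,440))),((-94,0,149),S((362,85))),((-94,0,149),D((140,180)))]
B=[((105,-60,58),S2((75,385))),((105,60,58),S2((290,495))),((-105,60,58),S2((530,190))),((-105,60,58),D2((62,272))),((105,60,58),D2((445,190))),((105,-60,58),D2((503,378))),((-105,-60,58),D2((95,475))),((93,15,187),S2((188,238))),((93,15,187),D2((456,120)))]
def tw(p,X): 
    c,s=np.cos(p[2]),np.sin(p[2]); X=np.asarray(X,float)/1000
    return np.array([p[0]+c*X[0]-s*X[1],p[1]+s*X[0]+c*X[1],X[2]])
if __name__=="__main__":
  for n,L in(("tipper",T),("box",B)):
    r=lambda p:np.concatenate([proj(Ps[c],tw(p,X))[0]-px for X,(c,px) in L])
    o=least_squares(r,[.55,0,0],loss="soft_l1"); print(n,np.round(o.x,4)); print(np.round(r(o.x).reshape(-1,2),1).tolist())
    np.save(n+".npy",o.x)
  t=np.load("tipper.npy"); b=np.load("box.npy")
  print("knob",tw(t,(-94,0,149)),"axle",tw(t,(0,0,115)),"bar0",tw(b,(93,15,187)),"bar1",tw(b,(-28,15,174)),"pad",tw(b,(-74,22,110)),"padend",tw(b,(-74,-62,110)))
E
python3 fit.py
```

```text
tipper [0.5505 0.2409 0.1949]
[[-0.9, -0.8], [0.2, -0.5], [0.5, -1.3], [1.0, -1.6], [-0.5, -0.7], [0.0, -0.1], [-0.0, -0.8], [0.0, 0.1]]
box [ 0.5013 -0.255   0.1385]
[[-1.5, -1.3], [-0.7, -0.9], [0.5, -1.5], [-0.6, -1.5], [0.5, -2.4], [1.8, 0.0], [-0.2, 0.9], [0.0, 0.1], [-0.3, -0.7]]
knob [0.45825334 0.2226877  0.149     ] axle [0.5504736  0.24089277 0.115     ] bar0 [ 0.59131895 -0.22731865  0.187     ] bar1 [ 0.4714776  -0.24402353  0.174     ] pad [ 0.42495169 -0.24344117  0.11      ] padend [ 0.43654846 -0.32663681  0.11      ]
```

```bash
python3 - <<'E'
from h import *
q=robot.observe()["ee_rot"]; M=R.from_quat([q[1],q[2],q[3],q[0]]).as_matrix(); print(M.round(3)); print("jaw yaw",np.arctan2(M[1,1],M[0,1]))
E
```

```text
[[ 0.     0.292 -0.956]
 [-0.    -0.956 -0.292]
 [-1.     0.    -0.   ]]
jaw yaw -1.2740302098373022
```

```bash
python3 -m inch '[0,0.087,0.059,0.052,0,0,0, 0,0.087,0.059,0.052,0,0,0, 0,0.087,0.059,0.052,0,0,0, 0,0.087,0.059,0.052,0,0,0, 0,0.087,0.059,0.052,0,0,0, 0,0.04,0.1,0,0,0,0, 0,0.04,0.1,0,0,0,0, 0,0.04,0.1,0,0,0,0]' 30
```

```text
t: 2.05
tool_pos: [0.4639, -0.2928, 0.3646]
ee_rot: [-0.101, -0.7, -0.101, 0.7]
contact_force: [0.7, -0.6, -0.4]
finger_gap: 0.0853
```

```bash
python3 -m inch '[0,0.016,0.114,-0.016,0,0,-0.008, 0,0.016,0.114,-0.016,0,0,-0.008, 0,0.016,0.114,-0.016,0,0,-0.008, 0,0.016,0.114,-0.016,0,0,-0.008, 0,-0.02,0.114,-0.016,0,0,-0.008, 0,-0.02,0.114,-0.016,0,0,-0.008, 0,-0.02,0.114,-0.016,0,0,-0.008, 0,-0.02,0.114,-0.016,0,0,-0.008]'; python3 - <<'E'
from h import *
s=robot.observe();q=s["ee_rot"]; M=R.from_quat([q[1],q[2],q[3],q[0]]).as_matrix(); print(M.round(3)); print("jaw yaw",np.arctan2(M[1,1],M[0,1]),s["tool_pos"],s["joint_pos"])
im=robot.read_camera("wrist"); P=cam("wrist")
t=np.load("tipper.npy")
from fit import tw
for X in[(-94,0,149),(-94,18,149),(-94,-18,149),(0,0,149),(154,-79,52),(154,79,52),(0,87,130),(0,-87,130)]:
    p=proj(P,tw(t,X))[0]; cv2.circle(im,tuple(int(v) for v in p),3,(255,0,0),1)
cv2.imwrite("pics/c1.png",im[:,:,::-1])
E
```

```text
t: 3.05
tool_pos: [0.4552, 0.1782, 0.3003]
ee_rot: [0.066, 0.706, 0.064, -0.702]
contact_force: [1.1, 0.4, 0.1]
finger_gap: 0.0855
[[ 0.005  0.183 -0.983]
 [-0.002 -0.983 -0.183]
 [-1.     0.003 -0.005]]
jaw yaw -1.387069303287885 [0.45522849 0.17822643 0.30033649] [ 0.27467247  0.04168843 -0.75517502  1.6679482   0.03297538  1.43938875
 -1.87133205]
```

View pics/c1.png

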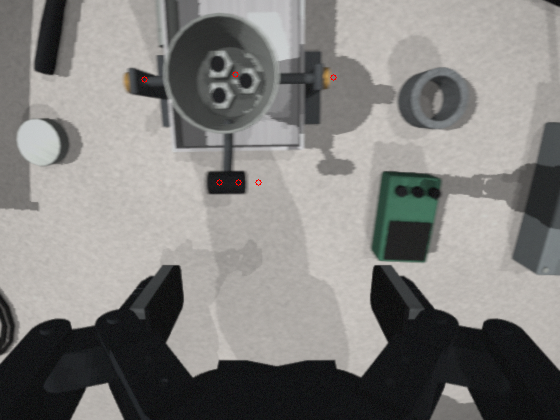

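The wrist picture shows the knob at (227,182), 12 px left of the projection. The arm may still have been moving, so I let it settle and look again.

```bash
python3 -m inch '[0,0,0,0,0,0,0]'; cat > w.py <<'E'
from h import *
from fit import tw
import sys
def shot(name,base,pts):
    P=cam("wrist"); im=robot.read_camera("wrist"); t=np.load(base+".npy")
    for X in pts:
        p=proj(P,tw(t,X))[0]; print(X,p.round(1)); 
        if abs(p).max()<2000: cv2.circle(im,tuple(int(v) for v in p),3,(255,0,0),1)
    cv2.imwrite(name,im[:,:,::-1]); return P
E
python3 - <<'E'
from w import *
P=shot("pics/c2.png","tipper",[(-94,0,149),(-94,18,149),(-94,-18,149),(0,0,149),(154,-79,52),(154,79,52),(0,87,130),(0,-87,130)])
L=robot.outline_of("wrist","cup_knob")
for l in L[:2]:
    ys,xs=np.where(l["mask"]); px=(xs.mean(),ys.mean()); print(l["score"],px,onz(P,px,.149))
s=robot.observe();q=s["ee_rot"]; M=R.from_quat([q[1],q[2],q[3],q[0]]).as_matrix(); print("yaw",np.arctan2(M[1,1],M[0,1]),s["tool_pos"],M.round(3))
E
```

```text
t: 3.22
tool_pos: [0.4514, 0.1879, 0.2997]
ee_rot: [0.069, 0.705, 0.069, -0.702]
contact_force: [0.1, -1.2, 0.9]
finger_gap: 0.0852
(-94, 0, 149) [240.5 182.1]
(-94, 18, 149) [221.1 182.1]
(-94, -18, 149) [259.9 182.1]
(0, 0, 149) [237.6  74.1]
(154, -79, 52) [319.7 -63.8]
(154, 79, 52) [171.8 -61.7]
(0, 87, 130) [146.1  78.3]
(0, -87, 130) [335.4  77. ]
0.86 (np.float64(238.87582417582416), np.float64(179.77032967032966)) [0.46009148 0.22450798 0.149     ]
0.22 (np.float64(232.43471337579618), np.float64(60.75)) [0.56025152 0.24703368 0.149     ]
yaw -1.3776424786483341 [0.45192039 0.18672527 0.29983504] [[ 0.004  0.192 -0.981]
 [ 0.001 -0.981 -0.192]
 [-1.    -0.    -0.005]]
```

View pics/c2.png

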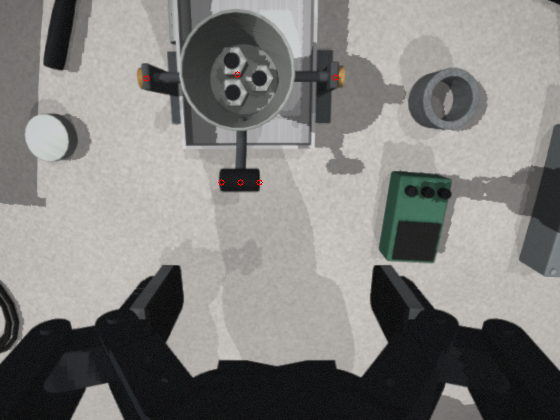

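Now everything agrees: knob at (239,180), giving (0.460, 0.224, 0.149). I descend over it with the jaws open.

```bash
python3 -m inch '[0,0.016,0.074,-0.04,0,0,0, 0,0,0,-0.1,0,0,0, 0,0,0,-0.1,0,0,0, 0,0,0,-0.06,0,0,0, 0,0,0,0,0,0,0]'
```

```text
t: 3.95
tool_pos: [0.465, 0.2154, 0.1468]
ee_rot: [0.063, 0.707, 0.062, -0.702]
contact_force: [0.6, 0.5, 0.5]
finger_gap: 0.0854
```

```bash
python3 - <<'E'
from w import *
P=shot("pics/c3.png","tipper",[(-94,0,149),(-94,18,149),(-94,-18,149)])
L=robot.outline_of("wrist","cup_knob")
for l in L[:2]:
    ys,xs=np.where(l["mask"]); px=(xs.mean(),ys.mean()); print(l["score"],px,onz(P,px,.149))
print(robot.observe()["tool_pos"])
E
```

```text
(-94, 0, 149) [258.3 281.1]
(-94, 18, 149) [221.5 281.6]
(-94, -18, 149) [295.3 280.5]
0.91 (np.float64(256.1553719008264), np.float64(277.1719008264463)) [0.46017299 0.22407592 0.149     ]
[0.46632372 0.21664795 0.14938394]
```

View pics/c3.png

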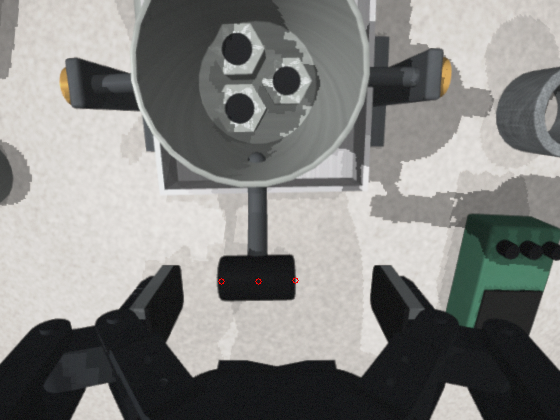

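The knob at (256,278) sits between the open fingers, slightly left of centre. I correct that and lower.

```bash
python3 -m inch '[0,-0.012,0.016,-0.02,0,0,0, 0,0,0,-0.02,0,0,0, 0,0,0,0,0,0,0]'
```

```text
t: 4.42
tool_pos: [0.4617, 0.2256, 0.1311]
ee_rot: [0.063, 0.71, 0.062, -0.698]
contact_force: [0.0, -0.4, 0.5]
finger_gap: 0.0852
```

```bash
python3 -m inch '[0.6,-0.003,-0.003,-0.008,0,0,0, 0.8,0,0,0,0,0,0, 1,0,0,0,0,0,0, 1,0,0,0,0,0,0, 1,0,0,0,0,0,0, 1,0,0,0,0,0,0]' 30
```

```text
t: 5.18
tool_pos: [0.4604, 0.2242, 0.1275]
ee_rot: [0.063, 0.711, 0.063, -0.698]
contact_force: [-0.9, 0.5, 0.8]
finger_gap: 0.036
```

```bash
cat > sw.py <<'E'
from h import *
import sys
# offset of TCP wrt knob centre taken at grip
t=np.load("tipper.npy"); c,s=np.cos(t[2]),np.sin(t[2]); ax=np.array([.5504*0+0.4604+c*.094,0.2242+s*.094,0.1275-.034])
p=robot.observe()["tool_pos"]; d=p-ax; r=d@np.array([c,s,0]); th=2.795-np.arctan2(d[2],r)
print("theta now",th,"radius",np.hypot(r,d[2]),"lat",d@np.array([-s,c,0]))
goal=float(sys.argv[1]); n=int(sys.argv[2])
T=ax+np.array([[.1*np.cos(2.795-a)*c,.1*np.cos(2.795-a)*s,.1*np.sin(2.795-a)] for a in np.linspace(th,goal,n+1)])
T[0]=p
print(np.round(np.diff(T,axis=0)/.5,3).tolist())
E
python3 sw.py 1.15 8
```

```text
theta now 0.00028580426607538456 radius 0.09997410551564358 lat -2.5637571654507458e-05
[[0.011, 0.002, 0.026], [0.015, 0.003, 0.024], [0.018, 0.004, 0.022], [0.021, 0.004, 0.019], [0.024, 0.005, 0.016], [0.026, 0.005, 0.012], [0.027, 0.005, 0.008], [0.028, 0.006, 0.004]]
```

```bash
python3 -m inch '[1,0.011,0.002,0.026,0,0,0, 1,0.015,0.003,0.024,0,0,0, 1,0.018,0.004,0.022,0,0,0, 1,0.021,0.004,0.019,0,0,0]'; python3 sw.py 1.2 5
```

```text
t: 5.68
tool_pos: [0.4931, 0.2307, 0.1746]
ee_rot: [0.063, 0.709, 0.063, -0.699]
contact_force: [1.1, 2.5, -11.1]
finger_gap: 0.0357
theta now 0.582518418726035 radius 0.10128076343695756 lat 9.94269890494953e-07
[[0.022, 0.004, 0.011], [0.022, 0.004, 0.011], [0.023, 0.005, 0.008], [0.024, 0.005, 0.005], [0.024, 0.005, 0.002]]
```

```bash
python3 -m inch '[1,0.022,0.004,0.011,0,0,0, 1,0.022,0.004,0.011,0,0,0, 1,0.023,0.005,0.008,0,0,0, 1,0.024,0.005,0.004,0,0,0]'; python3 sw.py 1.8 5
```

```text
t: 6.18
tool_pos: [0.5404, 0.2401, 0.194]
ee_rot: [0.064, 0.708, 0.062, -0.7]
contact_force: [-4.3, -0.4, -0.5]
finger_gap: 0.0355
theta now 1.1013064177618568 radius 0.10130914518840606 lat 5.403865971293847e-05
[[0.028, 0.005, -0.001], [0.027, 0.005, -0.002], [0.027, 0.005, -0.006], [0.026, 0.005, -0.01], [0.024, 0.005, -0.014]]
```

```bash
python3 -m inch '[1,0.028,0.005,-0.001,0,0,0, 1,0.027,0.005,-0.002,0,0,0, 1,0.027,0.005,-0.006,0,0,0, 1,0.026,0.005,-0.01,0,0,0]'; python3 sw.py 2.28 5
```

```text
t: 6.68
tool_pos: [0.5982, 0.2516, 0.1857]
ee_rot: [0.063, 0.708, 0.063, -0.7]
contact_force: [-5.2, -0.9, 0.4]
finger_gap: 0.0356
theta now 1.691599689283779 radius 0.10325384026875756 lat 0.00015907588854486277
[[0.017, 0.003, -0.018], [0.018, 0.004, -0.014], [0.017, 0.003, -0.016], [0.015, 0.003, -0.018], [0.013, 0.002, -0.02]]
```

```bash
python3 -m inch '[1,0.017,0.003,-0.018,0,0,0, 1,0.018,0.004,-0.014,0,0,0, 1,0.017,0.003,-0.016,0,0,0, 1,0.015,0.003,-0.018,0,0,0]'; python3 sw.py 2.3 2
```

```text
t: 7.18
tool_pos: [0.6376, 0.2594, 0.1536]
ee_rot: [0.062, 0.711, 0.063, -0.698]
contact_force: [-3.5, -0.7, 1.9]
finger_gap: 0.0353
theta now 2.188432670774702 radius 0.10543678731368251 lat 0.00026243206376440315
[[-0.003, -0.001, -0.016], [0.005, 0.001, -0.01]]
```

```bash
python3 -m inch '[1,0.002,0,-0.012,0,0,0, 1,0.004,0.001,-0.012,0,0,0, 1,0,0,0,0,0,0, 1,0,0,0,0,0,0]'; python3 - <<'E'
from h import *
a=robot.read_camera("scene"); b=robot.read_camera("side"); w=robot.read_camera("wrist")
g=lambda im,x0,y0,w,h,s:cv2.resize(im[y0:y0+h,x0:x0+w,::-1],None,fx=s,fy=s,interpolation=cv2.INTER_CUBIC)
cv2.imwrite("pics/d1.png",g(a,290,180,100,120,5)); cv2.imwrite("pics/d2.png",g(b,205,115,140,105,5)); cv2.imwrite("pics/d3.png",w[:,:,::-1])
E
python3 sw.py 2.2 1
```

```text
t: 7.68
tool_pos: [0.6446, 0.2609, 0.1422]
ee_rot: [0.06, 0.714, 0.063, -0.695]
contact_force: [-1.2, 0.1, 2.6]
finger_gap: 0.0354
theta now 2.3163610478133165 radius 0.10574957424612973 lat 0.00031015973982632673
[[-0.022, -0.005, 0.015]]
```

View pics/d1.png

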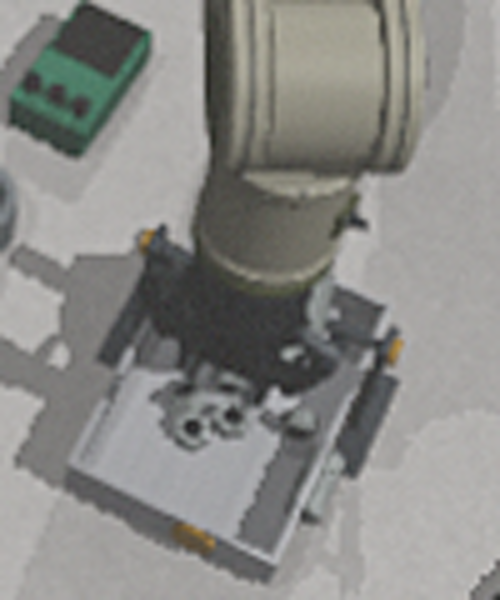

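View pics/d2.png

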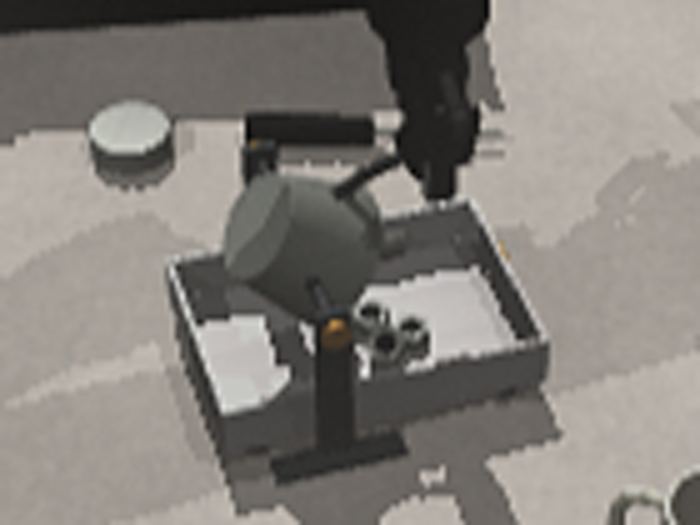

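View pics/d3.png

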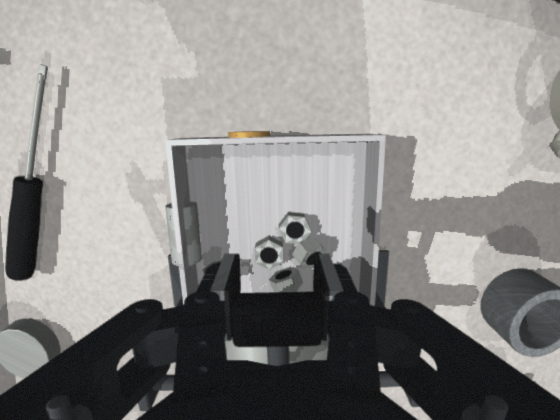

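The cup is tipped. Nuts lie in the pan at (380,330) in the side crop, and something near the mouth at (395,240) may be a nut still sliding. I ease towards the stop and wait.

```bash
python3 -m inch '[1,0.001,0,-0.012,0,0,0, 1,0,0,-0.004,0,0,0, 1,0,0,0,0,0,0, 1,0,0,0,0,0,0, 1,0,0,0,0,0,0]'; python3 - <<'E'
from h import *
a=robot.read_camera("scene"); b=robot.read_camera("side"); 
g=lambda im,x0,y0,w,h,s:cv2.resize(im[y0:y0+h,x0:x0+w,::-1],None,fx=s,fy=s,interpolation=cv2.INTER_CUBIC)
cv2.imwrite("pics/e1.png",g(a,305,230,80,80,7)); cv2.imwrite("pics/e2.png",g(b,230,140,100,80,7))
E
python3 sw.py 2.2 1
```

```text
t: 8.45
tool_pos: [0.6475, 0.2615, 0.1363]
ee_rot: [0.059, 0.716, 0.064, -0.693]
contact_force: [0.4, 0.3, 2.1]
finger_gap: 0.0358
theta now 2.3785191926676306 radius 0.1058198719387028 lat 0.0003519721242305644
[[-0.027, -0.006, 0.026]]
```

View pics/e1.png

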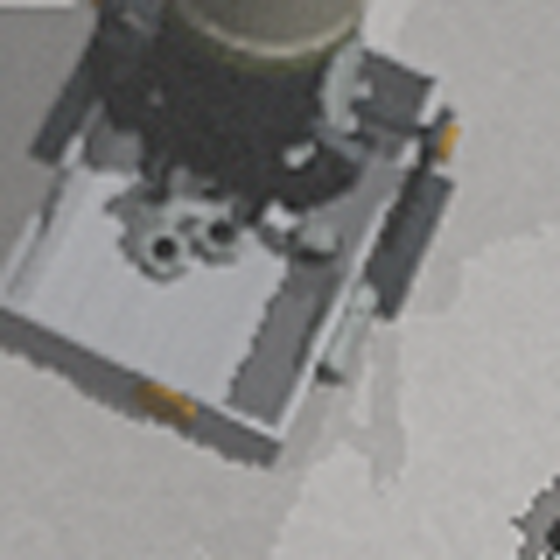

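View pics/e2.png

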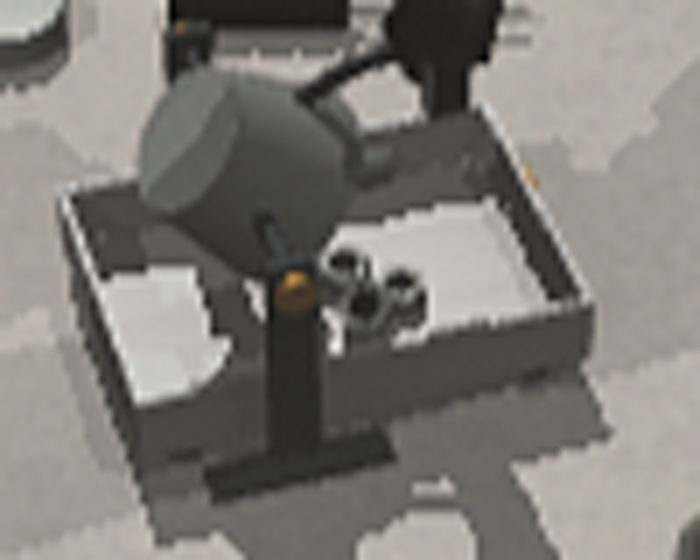

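```bash
cat > sb.py <<'E'
from h import *
import sys
t=np.load("tipper.npy"); c,s=np.cos(t[2]),np.sin(t[2]); u=np.array([c,s,0])
Q=np.array([[.4604,.2242,.1275],[.4931,.2307,.1746],[.5404,.2401,.194],[.5982,.2516,.1857],[.6376,.2594,.1536],[.6446,.2609,.1422],[.6475,.2615,.1363]])
X=Q@u; Z=Q[:,2]; o=least_squares(lambda k:np.hypot(X-k[0],Z-k[1])-k[2],[.6,.1,.1]); a=o.x
ang=lambda r,z:np.arctan2(z-a[1],r-a[0])
p=robot.observe()["tool_pos"]; a0=ang(p@u,p[2]); lat=Q[0]@np.array([-s,c,0])
print("fit",a,o.fun.round(4),"now turned",ang(X[0],Z[0])-a0)
goal=ang(X[0],Z[0])-float(sys.argv[1]); n=int(sys.argv[2])
T=[np.append((u*(a[0]+a[2]*np.cos(v))+np.array([-s,c,0])*lat)[:2],a[1]+a[2]*np.sin(v)) for v in np.linspace(a0,goal,n+1)]; T[0]=p
print(np.round(np.diff(T,axis=0)/.5,3).tolist())
E
python3 sb.py 1.75 4
```

```text
fit [0.59217092 0.09174605 0.10378441] [-0.0003  0.0007 -0.0004 -0.0003  0.0002  0.0001 -0.    ] now turned 2.3447710986900376
[[-0.015, -0.004, 0.027], [-0.019, -0.004, 0.024], [-0.022, -0.004, 0.021], [-0.025, -0.005, 0.018]]
```

```bash
python3 -m inch '[1,-0.015,-0.004,0.027,0,0,0, 1,-0.019,-0.004,0.024,0,0,0, 1,-0.022,-0.004,0.021,0,0,0, 1,-0.025,-0.005,0.018,0,0,0]'; python3 sb.py 1.15 4
```

```text
t: 9.05
tool_pos: [0.6054, 0.2531, 0.1812]
ee_rot: [0.059, 0.716, 0.064, -0.693]
contact_force: [1.6, 3.2, -5.4]
finger_gap: 0.0355
fit [0.59217092 0.09174605 0.10378441] [-0.0003  0.0007 -0.0004 -0.0003  0.0002  0.0001 -0.    ] now turned 1.734627233783665
[[-0.026, -0.006, 0.015], [-0.028, -0.006, 0.009], [-0.029, -0.006, 0.005], [-0.03, -0.006, 0.0]]
```

```bash
python3 -m inch '[1,-0.026,-0.006,0.015,0,0,0, 1,-0.028,-0.006,0.009,0,0,0, 1,-0.029,-0.006,0.005,0,0,0, 1,-0.03,-0.006,0,0,0,0]'; python3 sb.py 0.55 4
```

```text
t: 9.55
tool_pos: [0.5439, 0.2408, 0.196]
ee_rot: [0.059, 0.716, 0.065, -0.693]
contact_force: [4.0, 5.5, -9.5]
finger_gap: 0.0356
fit [0.59217092 0.09174605 0.10378441] [-0.0003  0.0007 -0.0004 -0.0003  0.0002  0.0001 -0.    ] now turned 1.1042643272730643
[[-0.027, -0.006, -0.007], [-0.027, -0.005, -0.009], [-0.025, -0.005, -0.013], [-0.023, -0.005, -0.016]]
```

```bash
python3 -m inch '[1,-0.027,-0.006,-0.007,0,0,0, 1,-0.027,-0.005,-0.009,0,0,0, 1,-0.025,-0.005,-0.013,0,0,0, 1,-0.023,-0.005,-0.016,0,0,0]'; python3 sb.py 0.0 4
```

```text
t: 10.05
tool_pos: [0.4926, 0.2306, 0.1766]
ee_rot: [0.059, 0.72, 0.065, -0.689]
contact_force: [7.3, 6.7, -5.0]
finger_gap: 0.035
fit [0.59217092 0.09174605 0.10378441] [-0.0003  0.0007 -0.0004 -0.0003  0.0002  0.0001 -0.    ] now turned 0.5699625038174263
[[-0.019, -0.004, -0.024], [-0.019, -0.004, -0.022], [-0.016, -0.003, -0.025], [-0.012, -0.002, -0.027]]
```

```bash
python3 -m inch '[1,-0.019,-0.004,-0.024,0,0,0, 1,-0.019,-0.004,-0.022,0,0,0, 1,-0.016,-0.003,-0.025,0,0,0, 1,-0.012,-0.002,-0.027,0,0,0, 1,0,0,0,0,0,0]'; python3 sb.py 0.0 1
```

```text
t: 10.68
tool_pos: [0.4599, 0.2242, 0.1309]
ee_rot: [0.059, 0.724, 0.065, -0.684]
contact_force: [3.4, 2.6, 4.0]
finger_gap: 0.0358
fit [0.59217092 0.09174605 0.10378441] [-0.0003  0.0007 -0.0004 -0.0003  0.0002  0.0001 -0.    ] now turned 0.02857778255784371
[[0.0, -0.0, -0.007]]
```

```bash
python3 -m inch '[1,0,0,-0.008,0,0,0, 1,0,0,-0.002,0,0,0, 1,0,0,0,0,0,0]'; python3 - <<'E'
from w import *
P=shot("pics/f1.png","tipper",[(-94,0,149),(-94,18,149),(-94,-18,149)])
a=robot.read_camera("scene"); b=robot.read_camera("side"); 
g=lambda im,x0,y0,w,h,s:cv2.resize(im[y0:y0+h,x0:x0+w,::-1],None,fx=s,fy=s,interpolation=cv2.INTER_CUBIC)
cv2.imwrite("pics/f2.png",g(a,295,200,85,100,6)); cv2.imwrite("pics/f3.png",g(b,215,135,110,80,7))
E
python3 sb.py 0 1
```

```text
t: 11.05
tool_pos: [0.4604, 0.2242, 0.13]
ee_rot: [0.06, 0.725, 0.064, -0.683]
contact_force: [5.4, 2.9, -2.0]
finger_gap: 0.0355
(-94, 0, 149) [278.  291.8]
(-94, 18, 149) [236.5 292.4]
(-94, -18, 149) [319.5 290.9]
fit [0.59217092 0.09174605 0.10378441] [-0.0003  0.0007 -0.0004 -0.0003  0.0002  0.0001 -0.    ] now turned 0.021348558357348058
[[-0.001, -0.0, -0.004]]
```

View pics/f1.png

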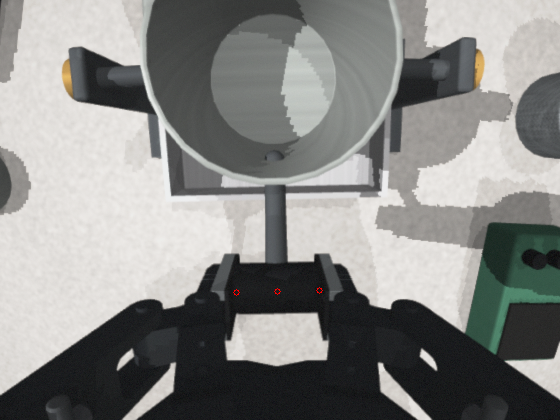

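View pics/f2.png

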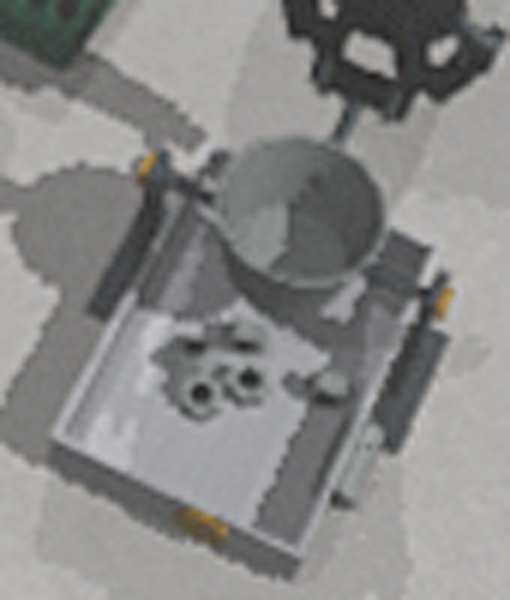

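View pics/f3.png

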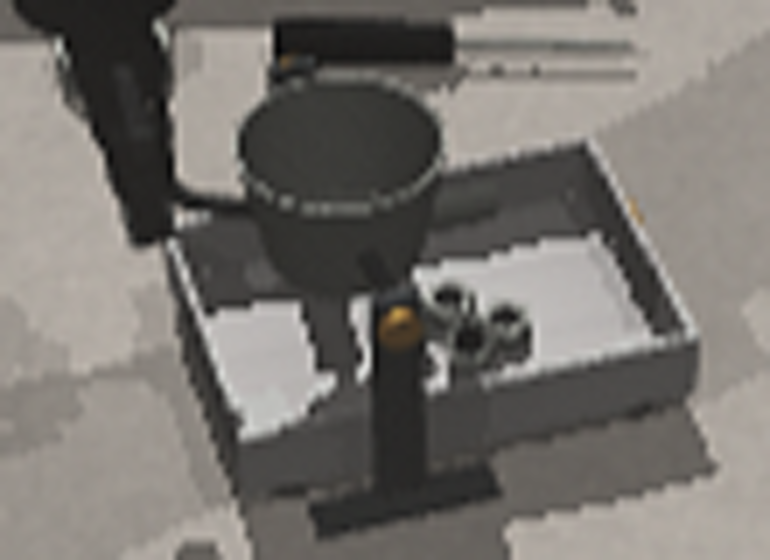

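The cup is upright and empty, matching the first picture. Five nuts lie in the pan at (185,340), (240,340), (200,390), (248,380) and (325,385) in the scene crop. I release and go up.

```bash
python3 -m inch '[0,0,0,0,0,0,0, 0,0,0,0,0,0,0, 0,0,0,0,0,0,0, 0,0,0,0,0,0,0, 0,0,0,0.02,0,0,0, 0,0,0,0.1,0,0,0, 0,0,0,0.12,0,0,0, 0,0,0,0.12,0,0,0]'; python3 - <<'E'
from h import *
s=robot.observe();q=s["ee_rot"]; M=R.from_quat([q[1],q[2],q[3],q[0]]).as_matrix(); print(M.round(3)); print(s["tool_pos"],s["joint_pos"].round(2))
psi=.1385
G=np.array([[0,np.cos(psi),np.sin(psi)],[0,np.sin(psi),-np.cos(psi)],[-1,0,0]]);
if np.linalg.det(G)<0: G[:,2]*=-1
print(G.round(2)); print("rotvec/(pi/2)",R.from_matrix(G@M.T).as_rotvec()/(np.pi/2))
b=robot.read_camera("side"); a=robot.read_camera("scene")
g=lambda im,x0,y0,w,h,s:cv2.resize(im[y0:y0+h,x0:x0+w,::-1],None,fx=s,fy=s,interpolation=cv2.INTER_CUBIC)
cv2.imwrite("pics/g1.png",np.hstack([g(b,215,135,110,80,5)[:400],]));cv2.imwrite("pics/g2.png",g(a,295,200,85,100,6))
E
```

```text
t: 12.2
tool_pos: [0.4551, 0.2208, 0.31]
ee_rot: [0.061, 0.72, 0.062, -0.688]
contact_force: [1.6, -0.0, -0.0]
finger_gap: 0.0852
[[ 0.045  0.173 -0.984]
 [ 0.006 -0.985 -0.173]
 [-0.999  0.002 -0.046]]
[0.45507071 0.22083292 0.31004666] [ 0.24  0.05 -0.81  1.64  0.06  1.42 -1.98]
[[ 0.    0.99  0.14]
 [ 0.    0.14 -0.99]
 [-1.    0.    0.  ]]
rotvec/(pi/2) [-0.0253143   0.02004152  0.97712907]
```

View pics/g1.png

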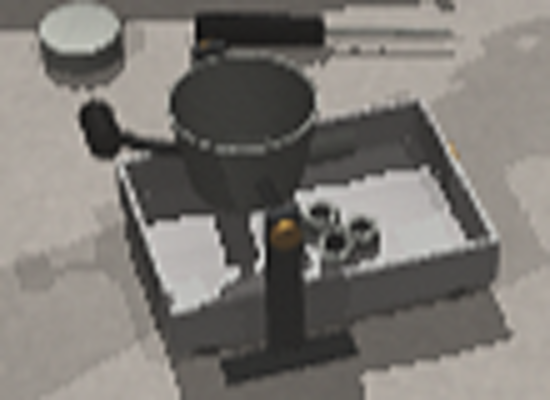

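View pics/g2.png

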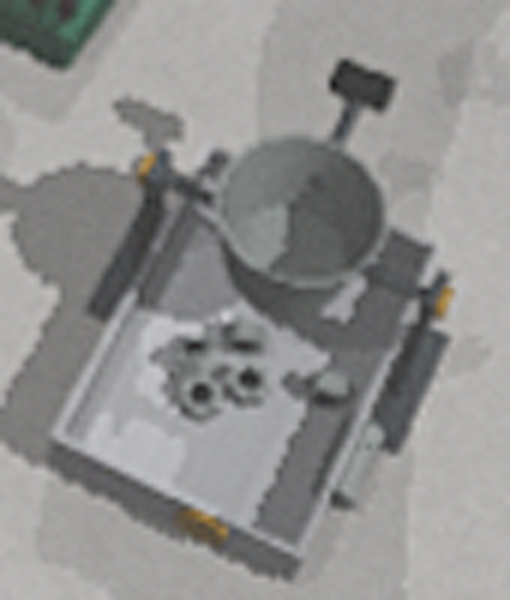

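The cup is upright with its knob back at its first pixel (362,85), and all five nuts are in the pan. Next I go to the catch, closing the fingers and turning on the way.

```bash
python3 -m inch '[1,0,-0.087,0,-0.003,0.002,0.098, 1,0,-0.087,0,-0.003,0.002,0.098, 1,0,-0.087,0,-0.003,0.002,0.098, 1,0,-0.087,0,-0.003,0.002,0.098, 1,-0.01,-0.087,0,-0.003,0.002,0.098, 1,-0.01,-0.087,-0.02,-0.003,0.002,0.098, 1,-0.01,-0.087,-0.02,-0.002,0.002,0.098, 1,-0.01,-0.087,-0.02,-0.003,0.002,0.098]'; cat > q.py <<'E'
from h import *
from fit import tw
def st(psi=.1385):
    s=robot.observe();q=s["ee_rot"]; M=R.from_quat([q[1],q[2],q[3],q[0]]).as_matrix()
    G=np.array([[0,np.cos(psi),np.sin(psi)],[0,np.sin(psi),-np.cos(psi)],[-1,0,0]])
    b=np.load("box.npy"); p=s["tool_pos"]; c,sn=np.cos(b[2]),np.sin(b[2]); d=p-np.array([b[0],b[1],0])
    print("t",round(s["t"],2),"pos",p.round(4),"box mm",np.round([1e3*(c*d[0]+sn*d[1]),1e3*(-sn*d[0]+c*d[1]),1e3*d[2]],1),"F",np.round(s["contact_force"],1),"gap",round(s["finger_gap"],4),"rot",(R.from_matrix(G@M.T).as_rotvec()/(np.pi/2)).round(4),"j",s["joint_pos"].round(2))
    return p,b
def to(X):
    p,b=st(); print("->",X,((tw(b,X)-p)/.5).round(3))
E
python3 -c "
from q import *
to((-74,52,200))"
```

```text
t: 13.3
tool_pos: [0.435, -0.1309, 0.2902]
ee_rot: [0.468, 0.536, 0.471, -0.52]
contact_force: [0.1, 0.1, 0.0]
finger_gap: -0.0003
t 13.3 pos [ 0.435  -0.1309  0.2902] box mm [-48.5 132.1 290.2] F [0.1 0.1 0. ] gap -0.0003 rot [-0.0129  0.0075  0.1628] j [ 0.59 -0.06 -0.36  1.78 -0.04  1.41  0.12]
-> (-74, 52, 200) [-0.028 -0.166 -0.18 ]
```

```bash
python3 -m inch '[1,-0.014,-0.083,-0.05,-0.006,0.004,0.08, 1,-0.014,-0.083,-0.05,-0.006,0.004,0.07, 1,0,0,-0.04,0,0,0, 1,0,0,0,0,0,0]'; python3 - <<'E'
from q import *
from w import shot
to((-74,52,99))
P=shot("pics/h1.png","box",[(-90,22,110),(-58,22,110),(-74,-20,75),(-105,60,58),(-105,-60,58),(105,60,58),(93,15,187),(93,60,187)])
for n in("catch_paddle",):
  for l in robot.outline_of("wrist",n)[:2]: print(l["score"],l["pixel"],l["mask"].sum())
E
```

```text
t: 13.8
tool_pos: [0.4191, -0.2193, 0.2194]
ee_rot: [0.53, 0.468, 0.53, -0.468]
contact_force: [0.4, 0.9, -0.0]
finger_gap: -0.0005
t 13.8 pos [ 0.4191 -0.2193  0.2194] box mm [-76.5  46.7 219.4] F [ 0.4  0.9 -0. ] gap -0.0005 rot [-0.0007 -0.0002  0.0089] j [ 0.65  0.02 -0.27  1.85  0.    1.27  0.51]
-> (-74, 52, 99) [ 0.003  0.011 -0.241]
(-90, 22, 110) [261.  236.4]
(-58, 22, 110) [299.4 235.9]
(-74, -20, 75) [280.3 263.6]
(-105, 60, 58) [246.8 179.9]
(-105, -60, 58) [251.4 291.1]
(105, 60, 58) [462.2 177.8]
(93, 15, 187) [539.6 284.1]
(93, 60, 187) [555.9 217.8]
0.72 [282.8, 246.5] 599
```

View pics/h1.png

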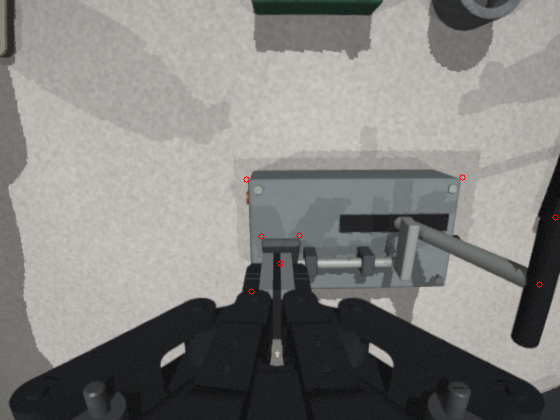

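The paddle's edge at (281,243) agrees with the model, with the catch about 0.1 on, and is clear of the closed fingers. I go down on its +y side.

```bash
python3 -m inch '[1,0.003,0.008,-0.08,0,0,0, 1,0,0,-0.08,0,0,0, 1,0,0,-0.05,0,0,0, 1,0,0,0,0,0,0]'; python3 -c "
from q import *
to((-74,52,100))"
```

```text
t: 14.4
tool_pos: [0.4256, -0.2147, 0.1196]
ee_rot: [0.535, 0.468, 0.527, -0.466]
contact_force: [-0.7, 0.7, 0.0]
finger_gap: 0.0002
t 14.4 pos [ 0.4256 -0.2147  0.1196] box mm [-69.4  50.4 119.6] F [-0.7  0.7  0. ] gap 0.0002 rot [0.0029 0.0073 0.0068] j [ 0.64  0.11 -0.28  1.98  0.04  1.05  0.47]
-> (-74, 52, 100) [-0.01   0.002 -0.039]
```

```bash
python3 -m inch '[1,-0.01,0.002,-0.038,0,0,0, 1,0,0,0,0,0,0, 1,0.004,-0.03,0,0,0,0, 1,0.004,-0.03,0,0,0,0]'; python3 -c "
from q import *
to((-74,-33,100))"
```

```text
t: 14.9
tool_pos: [0.4295, -0.2448, 0.1079]
ee_rot: [0.539, 0.469, 0.525, -0.463]
contact_force: [-0.6, 4.5, 2.9]
finger_gap: 0.0002
t 14.9 pos [ 0.4295 -0.2448  0.1079] box mm [-69.7  20.1 107.9] F [-0.6  4.5  2.9] gap 0.0002 rot [0.0049 0.0128 0.0046] j [ 0.67  0.16 -0.26  1.95  0.05  1.02  0.52]
-> (-74, -33, 100) [ 0.006 -0.106 -0.016]
```

```bash
python3 -m inch '[1,0.003,-0.026,-0.006,0,0,0, 1,0.002,-0.026,-0.006,0,0,0, 1,0.001,-0.026,-0.004,0,0,0, 1,0,-0.02,0,0,0,0]'; python3 -c "
from q import *
to((-74,-33,100))"
```

```text
t: 15.4
tool_pos: [0.4338, -0.2984, 0.101]
ee_rot: [0.539, 0.469, 0.524, -0.463]
contact_force: [-0.7, 2.4, 0.9]
finger_gap: -0.0002
t 15.4 pos [ 0.4338 -0.2984  0.101 ] box mm [-72.8 -33.7 101. ] F [-0.7  2.4  0.9] gap -0.0002 rot [0.0053 0.0142 0.0053] j [ 0.71  0.23 -0.22  1.88  0.05  1.01  0.6 ]
-> (-74, -33, 100) [-0.003  0.001 -0.002]
```

Push on in small steps until the stop is felt.

```bash
python3 -m inch '[1,0.001,-0.006,0,0,0,0, 1,0.001,-0.006,0,0,0,0]'; python3 -c "
from q import *
st()"; python3 -m inch '[1,0.001,-0.006,0,0,0,0, 1,0,0,0,0,0,0]';  python3 -c "
from q import *
st()
b=robot.read_camera('side')
cv2.imwrite('pics/i1.png',cv2.resize(b[245:355,205:320,::-1],None,fx=5,fy=5,interpolation=cv2.INTER_CUBIC))"
```

```text
t: 15.65
tool_pos: [0.434, -0.3018, 0.1005]
ee_rot: [0.537, 0.47, 0.526, -0.463]
contact_force: [-5.9, 18.9, 12.0]
finger_gap: -0.0
t 15.65 pos [ 0.434  -0.3018  0.1005] box mm [-73.1 -37.  100.5] F [-5.9 18.9 12. ] gap -0.0 rot [0.0014 0.0118 0.0049] j [ 0.72  0.24 -0.22  1.87  0.05  1.02  0.61]
t: 15.9
tool_pos: [0.4338, -0.3009, 0.1008]
ee_rot: [0.535, 0.47, 0.529, -0.461]
contact_force: [-1.8, 1.2, 5.0]
finger_gap: 0.0001
t 15.9 pos [ 0.4338 -0.3009  0.1008] box mm [-73.2 -36.1 100.8] F [-1.8  1.2  5. ] gap 0.0001 rot [-0.0021  0.0092  0.0031] j [ 0.72  0.24 -0.22  1.87  0.05  1.03  0.62]
```

View pics/i1.png

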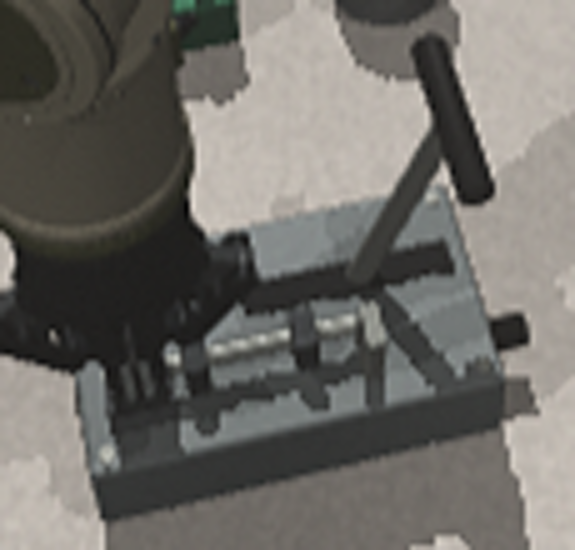

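A push of 19 N met the stop, and the plate no longer stands in front of the slot. I lift off and go above the lever bar, opening.

```bash
python3 -m inch '[1,-0.002,0.015,0.03,0,0,0, 1,0,0,0.1,0,0,0, 1,0,0,0.12,0,0,0, 0,0,0,0.12,0,0,0, 0,0.1,0.05,0.02,0,0,0, 0,0.11,0.05,0,0,0,0, 0,0.1,0.04,0,0,0,0, 0,0,0,0,0,0,0]'; python3 - <<'E'
from q import *
from w import shot
to((93,15,165))
P=shot("pics/j1.png","box",[(-74,-62,110),(93,15,187),(93,60,187),(93,-30,187)])
for n in("lever_bar","catch_paddle"):
  for l in robot.outline_of("wrist",n)[:2]:
    ys,xs=np.where(l["mask"]); px=(xs.mean(),ys.mean()); print(n,l["score"],np.round(px),onz(P,px,.187))
print(tw(np.load("box.npy"),(93,15,187)))
im=robot.read_camera("side");cv2.imwrite('pics/j2.png',cv2.resize(im[245:355,205:320,::-1],None,fx=5,fy=5,interpolation=cv2.INTER_CUBIC))
E
```

```text
t: 16.95
tool_pos: [0.5892, -0.2202, 0.3113]
ee_rot: [0.538, 0.471, 0.525, -0.462]
contact_force: [0.5, 0.3, -0.3]
finger_gap: 0.0852
t 16.95 pos [ 0.5892 -0.2202  0.3113] box mm [ 91.9  22.3 311.3] F [ 0.5  0.3 -0.3] gap 0.0852 rot [0.002  0.0141 0.0061] j [ 0.52  0.32 -0.31  1.33  0.09  1.49  0.35]
-> (93, 15, 165) [ 0.004 -0.014 -0.293]
(-74, -62, 110) [131.9 256.5]
(93, 15, 187) [275.1 210.1]
(93, 60, 187) [274.5 157.7]
(93, -30, 187) [275.6 257.9]
lever_bar 0.95 [275. 207.] [ 0.59116996 -0.2246427   0.187     ]
[ 0.59131895 -0.22731865  0.187     ]
```

View pics/j1.png

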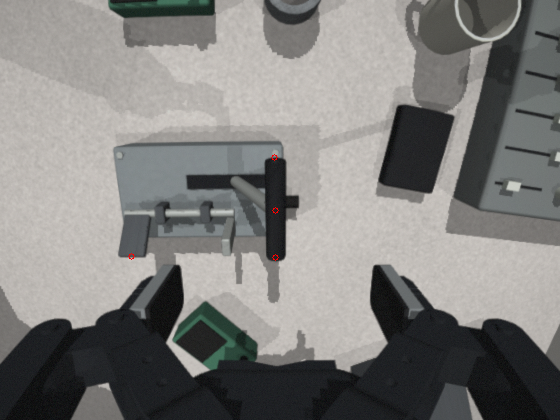

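View pics/j2.png

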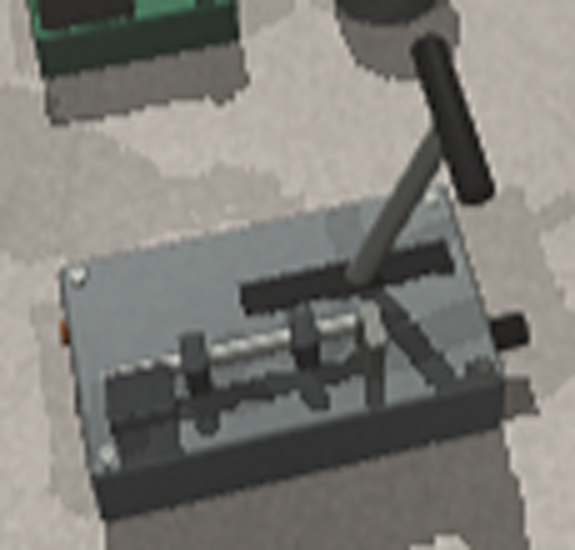

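The catch's edge is at (131,256), exactly at the predicted stop. The bar is centred at (275,207) as modelled. I pinch it at about y +40, beside the shaft, so the pads don't strike the shaft.

```bash
python3 -m inch '[0,0,0.035,-0.06,0,0,0, 0,0,0,-0.08,0,0,0, 0,0,0,-0.06,0,0,0, 0,0,0,0,0,0,0]'; python3 - <<'E'
from q import *
from w import shot
to((93,40,165))
P=shot("pics/k1.png","box",[(93,15,187),(93,60,187),(93,-30,187)])
E
```

```text
t: 17.65
tool_pos: [0.5816, -0.2121, 0.2133]
ee_rot: [0.537, 0.474, 0.518, -0.468]
contact_force: [-0.4, 0.6, 1.0]
finger_gap: 0.0854
t 17.65 pos [ 0.5816 -0.2121  0.2133] box mm [ 85.5  31.4 213.3] F [-0.4  0.6  1. ] gap 0.0854 rot [0.007  0.0161 0.0159] j [ 0.52  0.33 -0.31  1.52  0.11  1.29  0.31]
-> (93, 40, 165) [ 0.013  0.019 -0.097]
(93, 15, 187) [289.4 272.6]
(93, 60, 187) [288.4 197.7]
(93, -30, 187) [290.2 336.3]
```

View pics/k1.png

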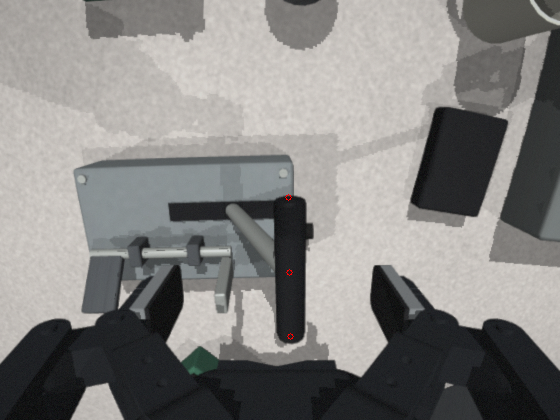

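The bar runs from (288,198) to (290,337), between the open fingers and as modelled. I lower onto it.

```bash
python3 -m inch '[0,0.013,0.019,-0.045,0.007,0.016,0.012, 0,0,0,-0.045,0,0,0, 0,0,0,0,0,0,0]'; python3 -c "
from q import *
to((93,40,165))"
```

```text
t: 18.08
tool_pos: [0.5905, -0.2057, 0.1764]
ee_rot: [0.535, 0.468, 0.527, -0.466]
contact_force: [0.1, -0.3, -0.2]
finger_gap: 0.0858
t 18.07 pos [ 0.5905 -0.2057  0.1764] box mm [ 95.2  36.5 176.4] F [ 0.1 -0.3 -0.2] gap 0.0858 rot [0.0029 0.0063 0.0061] j [ 0.51  0.38 -0.31  1.53  0.12  1.24  0.3 ]
-> (93, 40, 165) [-0.005  0.006 -0.023]
```

```bash
python3 -m inch '[0,-0.004,0.006,-0.026,0,0,0, 0,0,0,0,0,0,0]'; python3 -c "
from q import *
to((93,40,165))"
```

```text
t: 18.32
tool_pos: [0.5894, -0.2033, 0.166]
ee_rot: [0.536, 0.469, 0.526, -0.465]
contact_force: [0.1, -0.1, 0.4]
finger_gap: 0.0856
t 18.32 pos [ 0.5894 -0.2033  0.166 ] box mm [ 94.4  39.  166. ] F [ 0.1 -0.1  0.4] gap 0.0856 rot [0.0039 0.0088 0.0067] j [ 0.51  0.38 -0.32  1.55  0.13  1.22  0.3 ]
-> (93, 40, 165) [-0.003  0.002 -0.002]
```

```bash
python3 -m inch '[1,0,0,0,0,0,0, 1,0,0,0,0,0,0, 1,0,0,0,0,0,0, 1,0,0,0,0,0,0, 1,0,0,0,0,0,0, 1,0,0,0,0,0,0]' 40; cat > lv.py <<'E'
from q import *
import sys
b=np.load("box.npy"); 
off=np.array([0,0,-21.5])
# TCP offset from bar centre at grip
def bar(a): # box mm
    v=np.arctan2(132,48)+a; return np.array([45+140.5*np.cos(v),39,55+140.5*np.sin(v)])
if __name__=="__main__":
    p,_=st(); d=p-np.array([b[0],b[1],0]); c,s=np.cos(b[2]),np.sin(b[2]); X=1e3*np.array([c*d[0]+s*d[1],-s*d[0]+c*d[1],d[2]])-off
    a=np.arctan2(X[2]-55,X[0]-45)-np.arctan2(132,48); print("angle",a,"r",np.hypot(X[2]-55,X[0]-45))
    goal=float(sys.argv[1]);n=int(sys.argv[2])
    T=np.array([tw(b,bar(v)+off) for v in np.linspace(a,goal,n+1)]); T[0]=p
    print((np.diff(T,axis=0)/.5).round(3).tolist())
E
python3 lv.py 0.48 4
```

```text
t: 19.08
tool_pos: [0.5893, -0.2038, 0.168]
ee_rot: [0.536, 0.469, 0.525, -0.466]
contact_force: [-1.0, 0.2, 0.8]
finger_gap: 0.0165
t 19.07 pos [ 0.5893 -0.2038  0.168 ] box mm [ 94.3  38.6 168. ] F [-1.   0.2  0.8] gap 0.0165 rot [0.0045 0.0093 0.007 ] j [ 0.51  0.38 -0.32  1.55  0.13  1.22  0.3 ]
angle -0.002366846481657081 r 143.21811993655547
[[-0.034, -0.004, 0.005], [-0.033, -0.005, 0.006], [-0.034, -0.005, 0.002], [-0.033, -0.005, -0.002]]
```

```bash
sed -i 's/0,0,-21.5/1,0,-19/' lv.py; python3 lv.py 0.3 3
```

```text
t 19.07 pos [ 0.5893 -0.2038  0.168 ] box mm [ 94.3  38.6 168. ] F [-1.   0.2  0.8] gap 0.0165 rot [0.0045 0.0093 0.007 ] j [ 0.51  0.38 -0.32  1.55  0.13  1.22  0.3 ]
angle -0.0018042074630499894 r 140.52672088242238
[[-0.027, -0.003, 0.008], [-0.027, -0.004, 0.006], [-0.028, -0.004, 0.003]]
```

```bash
python3 -m inch '[1,-0.027,-0.003,0.008,0,0,0, 1,-0.027,-0.004,0.006,0,0,0, 1,-0.028,-0.004,0.003,0,0,0]'; python3 lv.py 0.7 4
```

```text
t: 19.45
tool_pos: [0.553, -0.2087, 0.1782]
ee_rot: [0.54, 0.471, 0.522, -0.462]
contact_force: [6.3, -0.7, 2.5]
finger_gap: 0.0169
t 19.45 pos [ 0.553  -0.2087  0.1782] box mm [ 57.6  38.7 178.2] F [ 6.3 -0.7  2.5] gap 0.0169 rot [0.0049 0.0174 0.0054] j [ 0.55  0.29 -0.32  1.64  0.1   1.2   0.34]
angle 0.267544290042119 r 142.6813977474273
[[-0.03, -0.004, -0.004], [-0.03, -0.004, -0.002], [-0.03, -0.004, -0.006], [-0.029, -0.004, -0.009]]
```

The lever has passed 0.2 rad without jamming, with about 6 N of spring force, so the catch is off. I continue to the stop.

```bash
python3 -m inch '[1,-0.03,-0.004,-0.004,0,0.004,0, 1,-0.03,-0.004,-0.002,0,0.004,0, 1,-0.03,-0.004,-0.006,0,0.004,0, 1,-0.029,-0.004,-0.009,0,0.004,0]' 60; python3 lv.py 0.9 3
```

```text
t: 19.95
tool_pos: [0.5047, -0.2154, 0.1766]
ee_rot: [0.544, 0.47, 0.521, -0.46]
contact_force: [6.6, 3.1, 6.1]
finger_gap: 0.016
t 19.95 pos [ 0.5047 -0.2154  0.1766] box mm [  8.9  38.7 176.6] F [6.6 3.1 6.1] gap 0.016 rot [0.0076 0.0216 0.0024] j [ 0.6   0.2  -0.31  1.76  0.07  1.16  0.4 ]
angle 0.6070862324240653 r 145.39400065893116
[[-0.023, -0.003, -0.018], [-0.025, -0.003, -0.011], [-0.024, -0.003, -0.013]]
```

```bash
python3 -m inch '[1,-0.024,-0.003,-0.018,0,0.005,0, 1,-0.026,-0.003,-0.014,0,0.005,0, 1,-0.025,-0.003,-0.014,0,0.005,0, 1,-0.01,-0.001,-0.006,0,0.005,0]'; python3 lv.py 0.95 2
```

```text
t: 20.45
tool_pos: [0.4744, -0.2197, 0.1641]
ee_rot: [0.547, 0.467, 0.519, -0.461]
contact_force: [10.8, 1.0, 0.6]
finger_gap: 0.0161
t 20.45 pos [ 0.4744 -0.2197  0.1641] box mm [-21.7  38.7 164.1] F [10.8  1.   0.6] gap 0.0161 rot [0.0124 0.0231 0.0001] j [ 0.63  0.15 -0.31  1.84  0.06  1.12  0.44]
angle 0.8351078632365969 r 144.846089048386
[[-0.01, -0.001, -0.016], [-0.013, -0.002, -0.009]]
```

```bash
python3 -m inch '[1,-0.016,-0.002,-0.012,0,0,0, 1,-0.016,-0.002,-0.01,0,0,0, 1,-0.012,-0.002,-0.004,0,0,0]'; python3 lv.py 0.95 2
```

```text
t: 20.82
tool_pos: [0.4685, -0.2206, 0.1601]
ee_rot: [0.56, 0.473, 0.509, -0.452]
contact_force: [31.7, -0.0, -17.4]
finger_gap: 0.0161
t 20.82 pos [ 0.4685 -0.2206  0.1601] box mm [-27.7  38.6 160.1] F [ 31.7  -0.  -17.4] gap 0.0161 rot [ 0.0158  0.0469 -0.0039] j [ 0.64  0.11 -0.31  1.89  0.04  1.07  0.47]
angle 0.8847876589651607 r 144.3499910744103
[[-0.004, 0.0, -0.011], [-0.008, -0.001, -0.005]]
```

A force of 32 N shows the stop. I ease to a moderate steady push and check that it holds.

```bash
python3 -m inch '[1,-0.008,-0.001,0,0,0,0, 1,-0.008,-0.001,0,0,0,0]'; python3 - <<'E'
from q import *
from w import shot
st()
P=shot("pics/l1.png","box",[(-28,15,174),(-28,60,174),(-28,-30,174),(-74,-62,110)])
b=robot.read_camera("side"); a=robot.read_camera("scene"); st()
cv2.imwrite('pics/l2.png',cv2.resize(b[235:355,195:320,::-1],None,fx=5,fy=5,interpolation=cv2.INTER_CUBIC))
cv2.imwrite('pics/l3.png',a[:,:,::-1])
for _ in range(6): robot.read_camera("side")
st()
E
```

```text
t: 21.08
tool_pos: [0.4691, -0.2205, 0.1604]
ee_rot: [0.566, 0.476, 0.504, -0.447]
contact_force: [27.8, -5.3, -24.5]
finger_gap: 0.0159
t 21.07 pos [ 0.4691 -0.2205  0.1604] box mm [-27.1  38.7 160.4] F [ 27.8  -5.3 -24.5] gap 0.0159 rot [ 0.0168  0.0589 -0.0061] j [ 0.65  0.1  -0.31  1.9   0.03  1.05  0.48]
(-28, 15, 174) [277.  326.8]
(-28, 60, 174) [278.3 240. ]
(-28, -30, 174) [276.  395.8]
(-74, -62, 110) [205.7 358.2]
t 21.23 pos [ 0.4691 -0.2205  0.1604] box mm [-27.1  38.6 160.4] F [ 27.4  -5.  -23. ] gap 0.0159 rot [ 0.0168  0.0588 -0.006 ] j [ 0.65  0.1  -0.31  1.9   0.03  1.05  0.48]
t 21.52 pos [ 0.4691 -0.2205  0.1604] box mm [-27.1  38.6 160.4] F [ 27.2  -3.8 -23.5] gap 0.0155 rot [ 0.0167  0.0587 -0.006 ] j [ 0.65  0.1  -0.31  1.9   0.03  1.05  0.48]
```

View pics/l1.png

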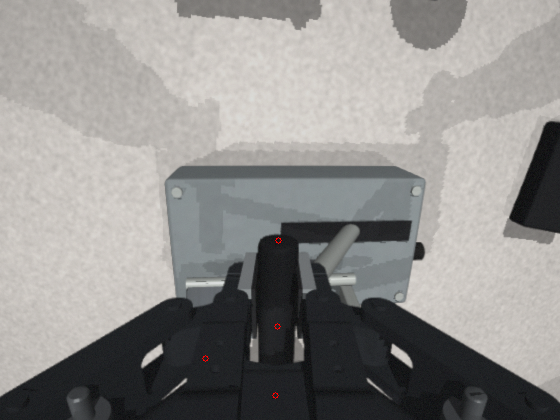

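View pics/l2.png

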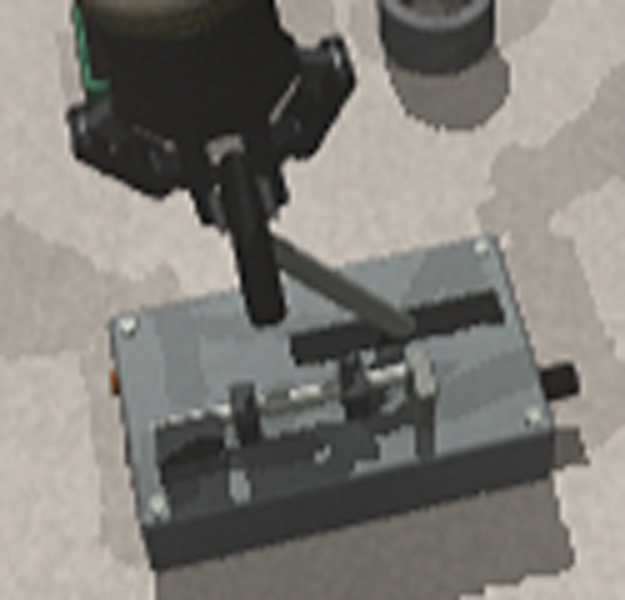

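View pics/l3.png

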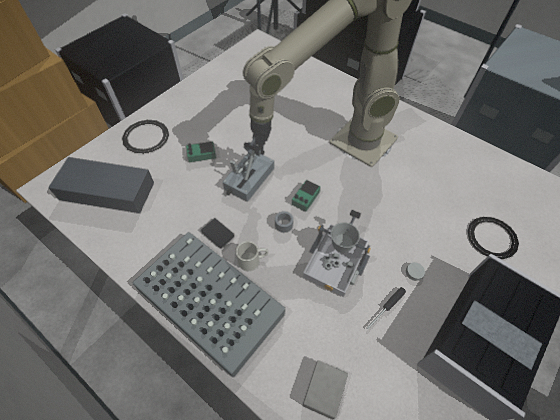

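The bar's end is at (278,240) in the wrist picture, exactly on the model's stop position. The grip is pulling needlessly along the lever (z -24 N), so I relax that part.

```bash
python3 -m inch '[1,-0.006,-0.001,-0.012,0,0,0, 1,-0.006,-0.001,-0.012,0,0,0]'; python3 - <<'E'
from q import *
st()
for _ in range(4): robot.read_camera("side")
st()
E
```

```text
t: 21.78
tool_pos: [0.4704, -0.2221, 0.158]
ee_rot: [0.571, 0.477, 0.499, -0.444]
contact_force: [-3.4, -5.6, 23.7]
finger_gap: 0.0161
t 21.77 pos [ 0.4704 -0.2221  0.158 ] box mm [-26.1  36.9 158. ] F [-3.4 -5.6 23.7] gap 0.0161 rot [ 0.0203  0.0694 -0.0068] j [ 0.65  0.09 -0.3   1.91  0.02  1.03  0.49]
t 21.98 pos [ 0.4701 -0.2228  0.1575] box mm [-26.4  36.2 157.5] F [-4.9  2.  31. ] gap 0.016 rot [ 0.0207  0.0695 -0.006 ] j [ 0.65  0.1  -0.3   1.91  0.02  1.02  0.49]
```

```bash
python3 -m inch '[1,-0.012,0,-0.003,0,0,0]'; python3 - <<'E'
from q import *
st()
for _ in range(4): robot.read_camera("side")
st()
E
```

```text
t: 22.1
tool_pos: [0.4695, -0.2228, 0.1582]
ee_rot: [0.575, 0.48, 0.494, -0.442]
contact_force: [44.7, -6.4, -38.8]
finger_gap: 0.0155
t 22.1 pos [ 0.4695 -0.2228  0.1582] box mm [-27.   36.3 158.2] F [ 44.7  -6.4 -38.8] gap 0.0155 rot [ 0.0221  0.0775 -0.0063] j [ 0.65  0.08 -0.3   1.92  0.02  1.01  0.49]
t 22.3 pos [ 0.4697 -0.2228  0.1579] box mm [-26.8  36.3 157.9] F [ 27.6  -3.6 -13.2] gap 0.0158 rot [ 0.022   0.0774 -0.0065] j [ 0.65  0.09 -0.3   1.92  0.02  1.01  0.49]
```

```bash
python3 - <<'E'
from q import *
from w import shot
P=shot("pics/m1.png","box",[(-28,60,174)])
for k in range(24):
    robot.read_camera("side")
    if k%8==7: st()
b=robot.read_camera("side"); Ps=cam("side"); bx=np.load("box.npy")
im=cv2.resize(b[235:355,195:320,::-1],None,fx=5,fy=5,interpolation=cv2.INTER_CUBIC)
for a in(0.7,0.8,0.9):
    v=np.arctan2(132,48)+a
    p=(proj(Ps,tw(bx,(45+140*np.cos(v),-30,55+140*np.sin(v))))[0]-[195,235]+.5)*5; print(a,p.round()); cv2.circle(im,tuple(int(x) for x in p),4,(0,0,255),1)
cv2.imwrite('pics/m2.png',im)
E
```

```text
(-28, 60, 174) [279.4 237.8]
t 22.75 pos [ 0.4698 -0.2228  0.1579] box mm [-26.8  36.3 157.9] F [ 27.1  -3.8 -12.9] gap 0.0158 rot [ 0.022   0.0773 -0.0065] j [ 0.65  0.09 -0.3   1.92  0.02  1.01  0.49]
t 23.15 pos [ 0.4697 -0.2228  0.1579] box mm [-26.8  36.2 157.9] F [ 27.7  -3.2 -12. ] gap 0.0157 rot [ 0.022   0.0773 -0.0065] j [ 0.65  0.09 -0.3   1.92  0.02  1.01  0.49]
t 23.55 pos [ 0.4698 -0.2228  0.1579] box mm [-26.8  36.3 157.9] F [ 27.7  -4.2 -12.6] gap 0.0159 rot [ 0.022   0.0773 -0.0065] j [ 0.65  0.09 -0.3   1.92  0.02  1.01  0.49]
0.7 [326. 293.]
0.8 [299. 306.]
0.9 [273. 319.]
```

View pics/m1.png

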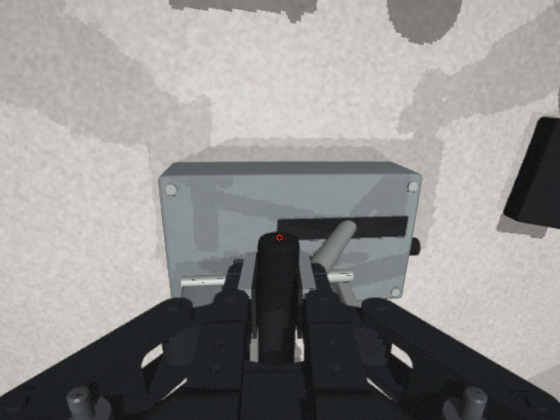

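View pics/m2.png

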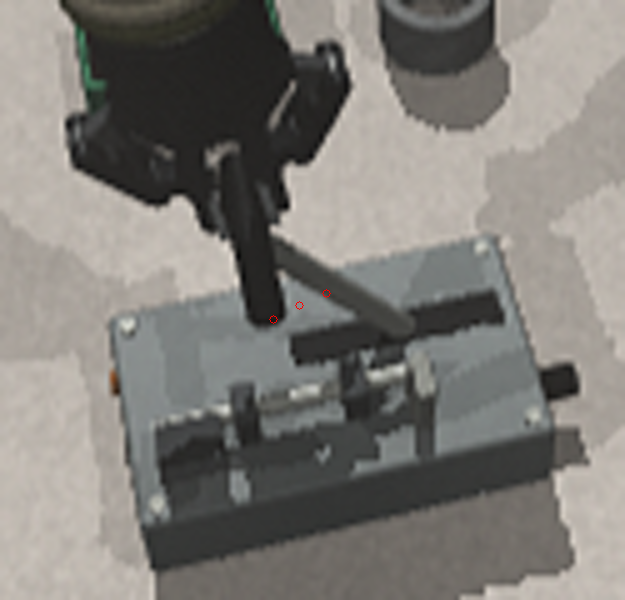

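The bar's end at about (265,318) sits on the 0.9 rad stop mark. The push has held steady for over a second (27 N in x). The catch is still over to the other side, and in the last scene picture the cup is upright and nothing else has moved. I hand in.

```bash
python3 -c "
from cell import robot
print(robot.job_done())"
```

```text
the job is handed in; nothing more can be done
None
```

The rattle is running, and the job was handed in at about 24 s with the arm still holding the T-lever at its stop.

**Cup:** I tipped it by the knob to its stop, and all five nuts show in the pan in the camera pictures. I then swung it back upright and released it. It is empty, and the knob is back at its starting pixel.

**Catch:** I then pushed it over until its stop was felt at about 19 N. The wrist picture shows the paddle's edge exactly at the predicted stop.

**Lever:** I pulled it past 0.2 rad without jamming and on to its stop. The bar is at the 0.9 rad mark in the side picture and at the modelled stop position in the wrist picture. The steady push stayed constant for more than a second.

**What was less clean:**
- The pads slid about 5 mm on the bar during the pull.
- The tool ended tilted by about 7°.
- While setting the holding push, the wrist force briefly reached about 60 N at the finger pads, then settled at about 30 N. That is under the 120 N wrist limit, and I saw no contact by the gripper's body.

The other things on the table looked unmoved in the last scene picture; I checked that by eye only.

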